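# Run the carrier train home under the bench press

### The arm

A 6-joint arm with a two-finger parallel gripper is mounted at the origin on the work surface. World frame = base frame: x ahead of the robot, y to its left, z up, the work surface at z = 0. Lengths are in m, angles in rad, forces in N, time in s.
With the tool pointing down it reaches from about 0.375 to 0.925 m from the base axis. Payload 5.7 kg.
Tool frame: the origin (TCP) lies where the fingers leave the gripper's body, on its centre line; the fingertips stand 73 mm ahead of it and the grasp point (between the pads) lies 54 mm ahead of it; x points along the fingers, z is the direction in which the jaws open and shut, and the axes are right-handed (so a half turn about x gives the same grasp; the last joint's range is limited). The gripper opens to 85 mm and grips with 20 to 120 N. Pads are 22 mm wide; open, the fingers measure 114 mm over their backs; the gripper's body (76 mm by 85 mm) begins 54 mm behind the grasp point. The pads swing forward as they close: fully open they stand 13 mm farther back than shut.
Start: joints at [-1.448, 0.359, 1.51, -0, 1.272, -0.115], TCP at [0.141, -0.583, 0.304] pointing down, gripper open.
Joint ranges: [-2.97, 2.97], [-1.01, 2.36], [0.21, 2.38], [-0.96, 4.11], [0.2, 2.71], [-2.98, 2.98]. Speed limits (rad/s): [2.39, 2.39, 3.14, 3.14, 3.14, 3.14].

### API

Orientations are given as a 3x3 rotation matrix whose columns are the frame's x, y, z axes.
In Python, from plant import env, optics, finish_job gives the robot as it stands.
- The arm moves only by the tool send_rows, never from a script. Its argument "commands" is a list of rows, each an object with "xyz": the shift along the tool's x, y, z in cm, a list of three; "yaw": the turn about the tool's x in degrees. In form: [{"xyz": [dx, dy, dz], "yaw": yaw}, ...]. A call has 1 to 12 rows; each row is the pose to reach, as a shift and turn from the pose commanded when the call began, along the tool's axes at that moment; what a row does not reach only later rows make up. A row lasts 1/8 s, in which the tool goes at most 62.5 mm and 10.7 degrees, less where a joint would pass 70% of its speed; a pose out of reach is approached as far as the arm can. A call with a gripper value outside its range is refused whole. "gripper" is the finger opening in cm, from 0 to 8.54, set as the call begins (left out, the last holds). The fingers move at their own pace and stop on an object; the grip force is fixed at half the most. Time passes only in rows, so rows that repeat a pose let the fingers close. It gives the time, the measured TCP pose, the force and the opening at its end, in the units of the state.
- env.observe(): the state, without advancing time (a new reading comes with each control period).
- optics.read_camera(name): name is "side" or "top" or "wrist"; returns a dict with "img" (480x640x3 uint8, blue, green, red), "K" (3x3 intrinsics, pixels), "R" (3x3) and "t" (3): a world point X has camera coordinates R X + t. Camera axes: x right, y down, z forward; pixel columns grow to the right and rows downward; lengths in m; the calibration is good to about 2 mm. A picture is of the moment at which its call begins. There is no depth.
- finish_job(): hands the job in, once; it reports no verdict.
The state is a dict: "time": time; "q": joint angles; "joint_velocities": joint speeds; "joint_efforts": joint torques, N m; "tool_pos": TCP position; "tool_rot": TCP orientation; "force": force on the tool from outside, world axes, zero at the start; "wrist_torque": the same for the moment, N m; "grip_width": finger opening in m.
Only numpy, scipy, OpenCV 4.12 (cv2) and the standard library are available. Lean on these libraries where they do the work, as an engineer would, in place of code of your own. Each camera call takes 0.05 s, during which the arm holds its last target.

### The job

Five black nest carriers stand touching in a row in the feed rail of the bench press: from behind the last one, push the whole row along the rail as one train, without letting it come apart, until the leading carrier is fully home against the brass end stop under the ram, easing up to the stop rather than ramming it. Then push the red-knobbed keeper round until it is fully closed across the rail behind the last carrier, and move clear. Do it all by pushing with the fingers, touching no carrier but the last: nothing is gripped or lifted, and the spare carrier, mug, parts bin and tweezers are left alone.

Things in the scene. Friction and masses are not known exactly. Their poses are not given: they have to be found in the camera images.
- press: Grey-green lever press (ram raised) with a straight feed rail in front, on a dark base plate 150 x 530 mm; all fixed. Origin: bench top under the rail's centre line. y runs along the rail: +y to the open loading end, -y to the press. x is across it, +x to the keeper's hinge side, away from the robot. The head overhangs y -285 to -90 mm, 234 to 316 mm up; nothing overhangs the rest of the rail.
- stop_face (a point): Centre of the end stop's face at bed height (press frame: 0, -150, 62 mm). The stop is a brass block 50 mm wide, 30 mm high, under the ram (punch 32 mm wide, underside 150 mm above the bench). With the train home, carrier1 touches this face and the last carrier's rear face is 200 mm from it, towards the loading end.
- bed_end (a point): Middle of the open loading end of the rail, on the bed (press frame: 0, 200, 62 mm); nothing stands there at bed height. The bed is flat steel, 64 mm wide, 62 mm above the bench, from here to the stop, with two guide strips 8 mm wide and 8 mm high, inner faces 42 mm apart.
- carrier1: The leading carrier (nearest the stop). Black plastic block 40 x 40 mm, 24 mm high, with a bright round connector shell fixed in its top (28 mm flange, top 46 mm above its underside). Origin: centre of its underside; axes parallel to the press's. 60 to 110 g. The five start touching in a straight row.
- carrier2: Second carrier of the row. Black plastic block 40 x 40 mm, 24 mm high, with a bright round connector shell fixed in its top (28 mm flange, top 46 mm above its underside). Origin: centre of its underside; axes parallel to the press's. 60 to 110 g. The five start touching in a straight row.
- carrier3: Third carrier of the row. Black plastic block 40 x 40 mm, 24 mm high, with a bright round connector shell fixed in its top (28 mm flange, top 46 mm above its underside). Origin: centre of its underside; axes parallel to the press's. 60 to 110 g. The five start touching in a straight row.
- carrier4: Fourth carrier of the row. Black plastic block 40 x 40 mm, 24 mm high, with a bright round connector shell fixed in its top (28 mm flange, top 46 mm above its underside). Origin: centre of its underside; axes parallel to the press's. 60 to 110 g. The five start touching in a straight row.
- carrier5: The last carrier of the row, nearest the loading end: the one to push on, on its rear (+y) face. Black plastic block 40 x 40 mm, 24 mm high, with a bright round connector shell fixed in its top (28 mm flange, top 46 mm above its underside). Origin: centre of its underside; axes parallel to the press's. 60 to 110 g. The five start touching in a straight row.
- keeper (a joint): Angle of the keeper about its upright hinge, rad. 0: closed (hard stop), arm square across the rail, its face 3 mm behind the home place of the last carrier. Grows as it opens through the loading direction (along +y at 1.57) and outward to 2.5; starts at 1.8 to 2.4. Stays where it is left; 1 to 2 N at the knob moves it. At angle a the arm points to (-cos a, sin a) in press x, y.
- keeper_hinge (a point): On the keeper's hinge axis, at the underside of its arm (press frame: x 42 mm, y 58 mm, z 72 mm). The arm is a steel bar 10 mm wide and 10 mm thick (72 to 82 mm above the bench) reaching 58 mm from the axis.
- keeper_knob (a point): Near the middle of the keeper's upright red knob, 12 mm in diameter, 50 mm from the hinge axis, 94 mm above the bench; the knob's stem rises from the arm's top (82 mm) and the knob ends at 106 mm. Turns with the keeper.
- spare_carrier: Empty black carrier, 40 x 40 x 24 mm, without a shell, standing on the bench on the robot's side of the rail. Leave alone. Origin: centre of its underside.
- mug: White mug, 80 mm across, 92 mm high, on the bench beyond the loading end of the rail. Leave alone. Origin: centre of its underside.
- parts_bin: Black open bin of small pins, 100 x 140 mm, 38 mm high, on the bench on the far side of the rail. Leave alone. Origin: centre of its underside.
- tweezers: Steel tweezers, 130 mm long, 6 mm high, lying on the bench on the far side of the press. Leave alone. Origin: at the middle, on the bench.
Things that resemble listed ones, but are neither listed nor needed, are in the scene too. What is shaped like the carrier5 but pink or turquoise is not meant.

How it is judged:
By the outcome, as a careful person would: the job done as asked, in the order asked, and still so for the second after the job is handed in, with the robot touching nothing.
It also fails if it takes over 45 s, if anything falls off the work surface, if the arm or the gripper's body presses on something with over 40 N, if the wrist force passes 120 N, or if a joint passes its speed limit or range.

## Working session

There is one attempt and no reset: what is moved stays moved. The work goes in short steps, Python scripts to look and compute and a tool call to move; the robot and the scene stay as the last step left them, time stands still between calls to the robot, and variables do not carry over. Pictures are saved under pics/ and viewed, and the job is handed in when it is done.

Besides the shell and the picture viewer there is one more tool, called after "Emit:" in YAML: its name, and indented under it one key for each argument. send_rows: Moves the arm, as the interface text tells. Its arguments: {"type":"object","properties":{"commands":{"type":"array","items":{"type":"object","properties":{"xyz":{"type":"array","items":{"type":"number"}},"yaw":{"type":"number"}}}},"gripper":{"type":"number"}},"required":["commands"]}

```bash
mkdir -p pics; ls
cat > h.py <<'E'
import numpy as np, cv2, pickle
from plant import env, optics, finish_job
def snap(n,tag):
    c=optics.read_camera(n); cv2.imwrite(f'pics/{tag}_{n}.png',c['img']); pickle.dump(c,open(f'pics/{tag}_{n}.pkl','wb')); return c
def load(n,tag): return pickle.load(open(f'pics/{tag}_{n}.pkl','rb'))
def ray(c,u,v):
    d=c['R'].T@np.linalg.inv(c['K'])@np.array([u,v,1.]); return -c['R'].T@c['t'], d
def onz(c,u,v,z):
    o,d=ray(c,u,v); return o+d*(z-o[2])/d[2]
def proj(c,X):
    p=c['K']@(c['R']@np.asarray(X,float)+c['t']); return p[:2]/p[2]
E
python3 - <<'E'
from h import *
for n in('top','side','wrist'):
    c=snap(n,'a'); print(n,-c['R'].T@c['t'],c['K'][0,0])
s=env.observe(); print(s['time'],s['tool_pos'],s['tool_rot'],s['force'],s['grip_width'])
E
```

```text
pics
top [0.50212272 0.10599263 0.89181896] 452.6622011563123
side [ 0.78586963 -0.30210615  0.74474588] 482.90026257458095
wrist [ 0.21975979 -0.56288187  0.3733125 ] 393.56951791766664
0.15 [ 0.14127324 -0.58268941  0.30322238] [[-1.95026325e-04  9.71858700e-01  2.35564491e-01]
 [ 1.48564582e-03  2.35564518e-01 -9.71857577e-01]
 [-9.99998877e-01  1.60427591e-04 -1.48977910e-03]] [-0.35742855  0.5061531   0.50800436] 0.08557332139860685
```

View pics/a_top.png

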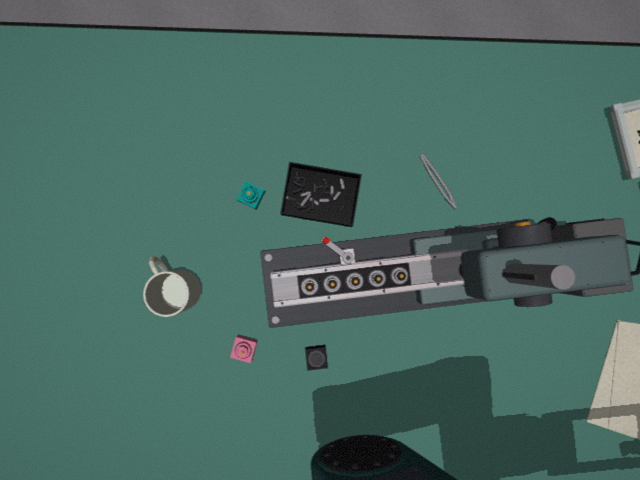

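View pics/a_side.png

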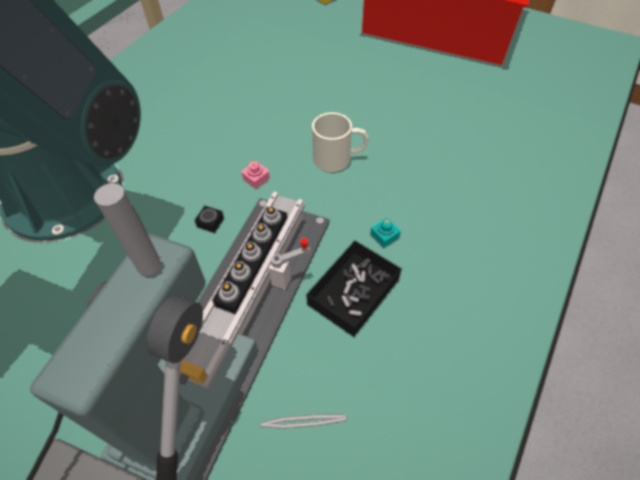

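The top view shows the rail running from (272,288) at the loading end to the press head at about (470,265). The five shells are at (309,286) to (401,275), and the red knob is at (326,241). The spare is at (316,357), with pink (243,349) and turquoise (250,195) decoys. Next I'll enlarge the rail.

Run:
```python
from h import *
c=load('top','a'); i=c['img'][215:335,255:455]; cv2.imwrite('pics/a_topz.png',cv2.resize(i,None,fx=4,fy=4,interpolation=cv2.INTER_CUBIC))
c=load('side','a'); i=c['img'][180:400,170:340]; cv2.imwrite('pics/a_sidez.png',cv2.resize(i,None,fx=2.7,fy=2.7,interpolation=cv2.INTER_CUBIC))
```

```text
(no output)
```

View pics/a_topz.png

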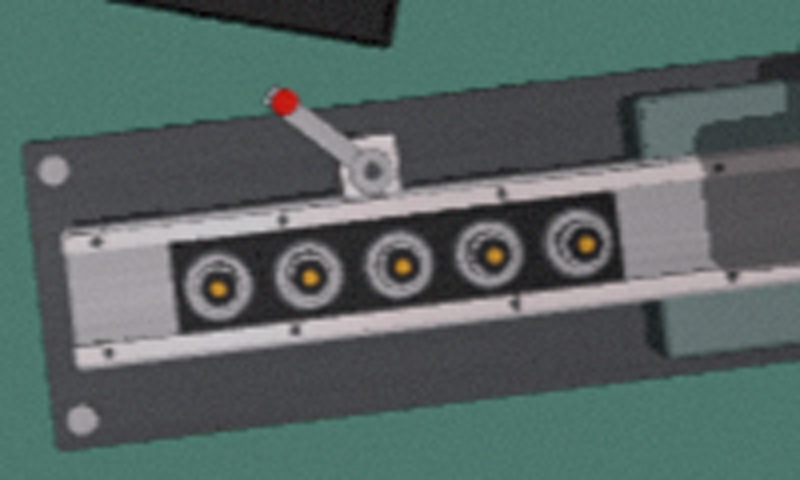

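View pics/a_sidez.png

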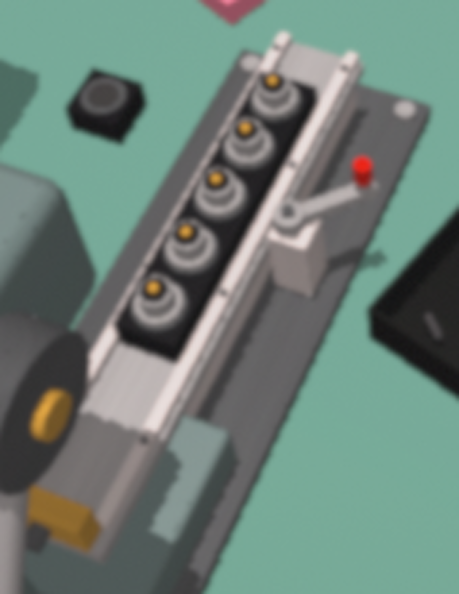

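The zoomed top view shows the five carriers from their rear edge, zoom (170,243)-(180,333), to their front edge, (612,193)-(622,278). The hinge is at zoom (372,171), the knob at (285,102), and the bed-end corners at (62,235)/(76,367). I'll turn these into world points and check them against the given sizes.

```bash
cat > m.py <<'E'
from h import *
c=load('top','a')
def Z(x,y,z): return onz(c,255+(x+.5)/4-.5,215+(y+.5)/4-.5,z)
P={'endU':Z(62,235,.070),'endL':Z(76,367,.070),'U2':Z(700,156,.070),'L2':Z(796,283,.070),'r1':Z(170,243,.086),'r2':Z(180,333,.086),'f1':Z(612,193,.086),'f2':Z(622,278,.086),'hinge':Z(372,171,.084),'knob':Z(285,102,.106)}
for k,v in P.items(): print(k,v.round(4))
# gold tops
hsv=cv2.cvtColor(c['img'],cv2.COLOR_BGR2HSV)
m=cv2.inRange(hsv,(10,130,120),(30,255,255)); n,l,st,ce=cv2.connectedComponentsWithStats(m)
g=[ce[i] for i in range(1,n) if 300<ce[i][0]<410 and 265<ce[i][1]<295]
G=np.array([onz(c,*q,.108) for q in sorted(g,key=lambda q:q[0])]); print(G.round(4), np.linalg.norm(np.diff(G,axis=0),axis=1))
ey=[(P['endU']-P['U2']),(P['endL']-P['L2']),G[0]-G[-1],P['r1']-P['f1'],P['r2']-P['f2']]
for e in ey: print(np.degrees(np.arctan2(e[1],e[0])))
print('w',np.linalg.norm(P['endU']-P['endL']),'len',np.linalg.norm(P['r1']-P['f1']),np.linalg.norm(P['r2']-P['f2']),'k',np.linalg.norm((P['knob']-P['hinge'])[:2]))
m=cv2.inRange(hsv,(0,150,100),(6,255,255)); n,l,st,ce=cv2.connectedComponentsWithStats(m); print([(ce[i],st[i,4]) for i in range(1,n) if st[i,4]>8])
cs=load('side','a');
hs=cv2.cvtColor(cs['img'],cv2.COLOR_BGR2HSV); m=cv2.inRange(hs,(0,180,100),(6,255,255)); n,l,st,ce=cv2.connectedComponentsWithStats(m); print('side red',[(ce[i].round(1),st[i,4]) for i in range(1,n) if 8<st[i,4]<400])
E
python3 m.py
```

```text
endU [0.4701 0.1756 0.07  ]
endL [0.4109 0.1677 0.07  ]
U2 [ 0.5128 -0.1136  0.07  ]
L2 [ 0.4561 -0.1584  0.07  ]
r1 [0.4683 0.1264 0.086 ]
r2 [0.4287 0.1209 0.086 ]
f1 [ 0.4951 -0.0701  0.086 ]
f2 [ 0.4574 -0.0752  0.086 ]
hinge [0.5024 0.0371 0.084 ]
knob [0.5314 0.0775 0.106 ]
[[ 0.4497  0.1045  0.108 ]
 [ 0.4558  0.0649  0.108 ]
 [ 0.4615  0.0247  0.108 ]
 [ 0.4671 -0.0151  0.108 ]
 [ 0.4729 -0.0543  0.108 ]] [0.04005506 0.04062646 0.04018815 0.03964259]
98.38978696260519
97.88646129957283
98.30553292237674
97.76968757466418
98.34007348700548
w 0.059756374809251715 len 0.19831794740052888 0.1982392182788056 k 0.04972482452253774
[(array([325.64285714, 239.78571429]), np.int32(28))]
side red [(array([303.7, 242.6]), np.int32(43))]
```

The measurements agree. Origins from the bed end and from the hinge both come out near (0.469,-0.026), yaw is about 8.2°, the pitch is 40 mm, the train is 198 mm long and the knob radius is 49.7 mm. Before planning the path in, I'll check the wrist view and how far the press head and handle reach.

```bash
cat >> h.py <<'E'
th=np.radians(8.2); ex=np.array([np.cos(th),np.sin(th),0]); ey=np.array([-np.sin(th),np.cos(th),0]); O=np.array([.469,-.0263,0])
def P2W(x,y,z): return O+ex*x/1e3+ey*y/1e3+np.array([0,0,z/1e3])
def W2P(w): d=np.asarray(w)-O; return np.array([d@ex,d@ey,d[2]])*1e3
def tri(l):
    A=np.zeros((3,3));b=np.zeros(3)
    for c,u,v in l:
        o,d=ray(c,u,v); d=d/np.linalg.norm(d); M=np.eye(3)-np.outer(d,d); A+=M; b+=M@o
    return np.linalg.solve(A,b)
E
python3 - <<'E'
from h import *
t=load('top','a'); s=load('side','a')
print('knob tri',W2P(tri([(t,325.6,239.8),(s,303.7,242.6)])).round(1), 'top@z94',W2P(onz(t,325.6,239.8,.1)).round(1),'side',W2P(onz(s,303.7,242.6,.1)).round(1))
print('rod top',tri([(t,564,277),(s,111,196)]))
print('head corners@.316',[onz(t,u,v,.316).round(3) for u,v in((470,300),(465,255),(628,290),(620,240))])
for n,pt in (('mug',(167,292)),('spare',(316,357))): print(n,W2P(onz(t,*pt,.09 if n=='mug' else .024)).round(0))
for n,X in (('bed_end',P2W(0,200,62)),('hinge',P2W(42,58,82)),('stop',P2W(0,-150,92)),('c5 rear',P2W(0,151.5,86))): print(n,proj(s,X).round(1),proj(t,X).round(1))
i=s['img'].copy()
E
```

```text
knob tri [77.9 94.1 97.1] top@z94 [ 77.4  94.  100. ] side [ 79.3  92.5 100. ]
rod top [ 0.48889329 -0.15583767  0.42837565]
head corners@.316 [array([ 0.452, -0.1  ,  0.316]), array([ 0.509, -0.093,  0.316]), array([ 0.469, -0.305,  0.316]), array([ 0.533, -0.294,  0.316])]
mug [ 20. 381.  90.]
spare [-139.  136.   24.]
bed_end [287.  197.6] [272.2 289.6]
hinge [275.2 258.3] [347.6 257.4]
stop [187.  360.6] [467. 267.]
c5 rear [275.1 208.4] [298.4 287.2]
```

View pics/a_wrist.png

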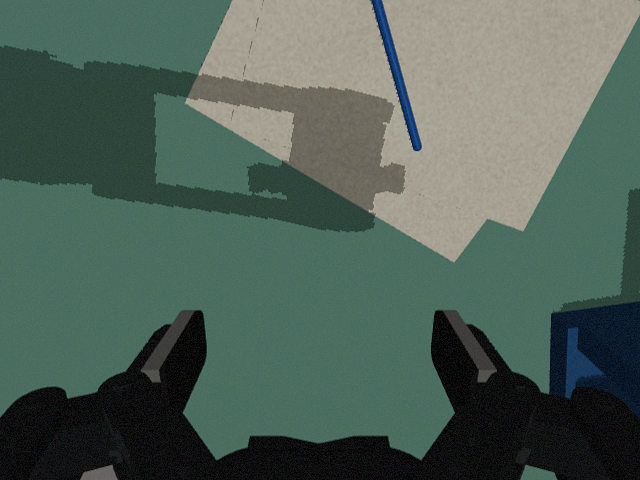

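The knob is at press (78, 94, 97), so the keeper angle is about 2.33 rad. The wrist view shows the open fingers with the camera on the tool's +y side. I'll use shut fingers, with the jaw axis across the rail, so the flat finger sides do the pushing. Now I'll work out the way in.

```bash
cat >> h.py <<'E'
def rows(targets,yaw=None):
    s=env.observe(); R=s['tool_rot']; p=s['tool_pos']
    for k,t in enumerate(targets): print((R.T@(np.asarray(t)-p)*100).round(2).tolist(), '' if yaw is None else yaw[k])
def stat():
    s=env.observe(); R=s['tool_rot']; p=s['tool_pos']
    print('t',s['time'],'P',W2P(p).round(2),'yaw_y',np.degrees(np.arctan2(R[1,1],R[0,1])).round(2),'F press',[(s['force']@e).round(2) for e in(ex,ey)],s['force'][2].round(2),'g',round(s['grip_width'],4),'q',s['q'].round(2).tolist())
E
python3 - <<'E'
from h import *
W=[(.141,-.583,.304),(.25,-.40,.35),(.335,-.215,.35),(.38,-.1,.35),(.405,.03,.33),P2W(0,185,250)]
from numpy.linalg import norm
W=np.array(W); L=np.r_[0,np.cumsum(norm(np.diff(W,axis=0),axis=1))]; n=17
S=np.linspace(0,L[-1],n+1)[1:]; T=np.c_[[np.interp(S,L,W[:,k]) for k in range(3)]].T
rows(T,[round(-84.6*(k+1)/n,1) for k in range(n)]); print(L)
E
```

```text
[-1.11, 3.32, -3.4] -5.0
[-2.14, 6.67, -6.83] -10.0
[-3.17, 10.03, -10.25] -14.9
[-4.19, 13.38, -13.68] -19.9
[-4.65, 16.56, -17.34] -24.9
[-4.64, 19.6, -21.18] -29.9
[-4.64, 22.64, -25.03] -34.8
[-4.63, 25.67, -28.88] -39.8
[-4.62, 28.62, -32.79] -44.8
[-4.62, 31.43, -36.81] -49.8
[-4.61, 34.25, -40.83] -54.7
[-3.96, 36.35, -45.19] -59.7
[-3.22, 38.36, -49.6] -64.7
[-2.2, 40.39, -53.89] -69.7
[0.34, 42.49, -57.51] -74.6
[2.88, 44.6, -61.14] -79.6
[5.43, 46.71, -64.76] -84.6
[0.         0.21791283 0.42150556 0.54499645 0.67888073 0.83346148]
```

Emit:
send_rows:
  commands:
    - {"xyz":[-1.1,3.3,-3.4],"yaw":-5}
    - {"xyz":[-2.1,6.7,-6.8],"yaw":-10}
    - {"xyz":[-3.2,10,-10.2],"yaw":-15}
    - {"xyz":[-4.2,13.4,-13.7],"yaw":-20}
    - {"xyz":[-4.6,16.6,-17.3],"yaw":-25}
    - {"xyz":[-4.6,19.6,-21.2],"yaw":-30}
    - {"xyz":[-4.6,22.6,-25],"yaw":-35}
    - {"xyz":[-4.6,25.7,-28.9],"yaw":-40}
    - {"xyz":[-4.6,28.6,-32.8],"yaw":-45}
    - {"xyz":[-4.6,31.4,-36.8],"yaw":-50}
    - {"xyz":[-4.6,34.2,-40.8],"yaw":-55}
    - {"xyz":[-4,36.4,-45.2],"yaw":-60}
  gripper: 0

```text
time: 1.65
tool_pos: [0.3895, -0.0567, 0.3443]
tool_rot: [[0.002, 0.279, 0.96], [-0.0, 0.96, -0.279], [-1.0, 0.0, 0.002]]
force: [-0.3, 0.0, 0.2]
grip_width: 0.0
```

Run:
```python
from h import *
stat()
a=env.observe()['tool_pos']; b=P2W(0,185,250); rows([a+(b-a)*k/7 for k in range(1,8)])
```

```text
t 1.65 P [-83.05 -18.73 344.27] yaw_y 73.78 F press [np.float64(-0.28), np.float64(0.08)] 0.25 g 0.0 q [-0.32, 0.01, 1.86, 0.0, 1.27, -0.04]
[1.35, 3.14, -0.13] 
[2.69, 6.28, -0.25] 
[4.04, 9.42, -0.38] 
[5.39, 12.56, -0.5] 
[6.73, 15.7, -0.63] 
[8.08, 18.84, -0.75] 
[9.43, 21.98, -0.88]
```

Emit:
send_rows:
  commands:
    - {"xyz":[1.3,3.1,-0.1],"yaw":-4}
    - {"xyz":[2.7,6.3,-0.3],"yaw":-8}
    - {"xyz":[4,9.4,-0.4],"yaw":-12}
    - {"xyz":[5.4,12.6,-0.5],"yaw":-16}
    - {"xyz":[6.7,15.7,-0.6],"yaw":-20}
    - {"xyz":[8.1,18.8,-0.8],"yaw":-24.4}
    - {"xyz":[9.4,22,-0.9],"yaw":-24.4}
    - {"xyz":[9.4,22,-0.9],"yaw":-24.4}

```text
time: 2.65
tool_pos: [0.4418, 0.1569, 0.249]
tool_rot: [[-0.002, -0.142, 0.99], [0.0, 0.99, 0.142], [-1.0, 0.0, -0.002]]
force: [-0.4, -0.1, 0.3]
grip_width: -0.0001
```

Run:
```python
from h import *
stat()
for n in('top','side','wrist'): snap(n,'b')
```

```text
t 2.65 P [ -0.81 185.23 248.97] yaw_y 98.17 F press [np.float64(-0.37), np.float64(-0.04)] 0.3 g -0.0001 q [0.19, 0.24, 1.85, 0.0, 1.06, 0.05]
```

View pics/b_side.png

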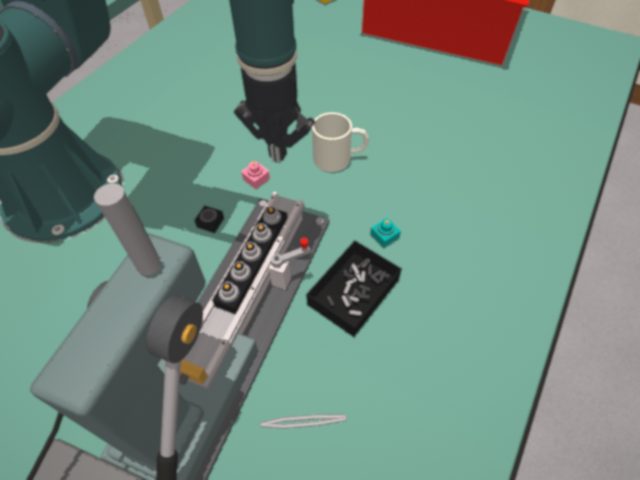

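View pics/b_wrist.png

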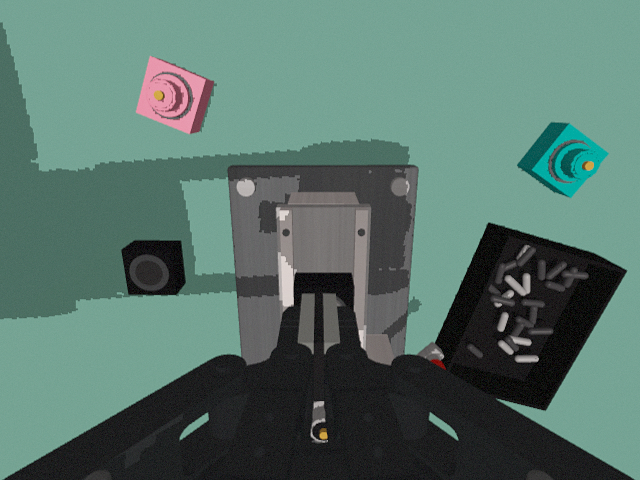

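Run:
```python
from h import *
s=load('side','b');w=load('wrist','b'); e=env.observe(); R=e['tool_rot'];p=e['tool_pos']
for h in(.060,.073):
  for y in(-.011,.011):
    X=p+R@np.array([h,y,0]); print(h,y,proj(s,X).round(1),proj(w,X).round(1), proj(w,p+R@np.array([h,y,.0145])).round(1))
i=w['img'][240:400,220:430]; a=cv2.resize(i,None,fx=2.5,fy=2.5,interpolation=cv2.INTER_CUBIC)
j=s['img'][90:170,220:330]; b=cv2.resize(j,None,fx=5,fy=5,interpolation=cv2.INTER_CUBIC)
cv2.imwrite('pics/b_wz.png',a);cv2.imwrite('pics/b_sz.png',b)
```

```text
0.06 -0.011 [274.2 157.8] [317.  358.3] [354.5 358.4]
0.06 0.011 [279.8 148.7] [317.  307.5] [356.3 307.6]
0.073 -0.011 [274.9 163.5] [317.1 339.4] [351.8 339.5]
0.073 0.011 [280.4 154.5] [317.2 291.8] [353.3 291.8]
```

View pics/b_wz.png

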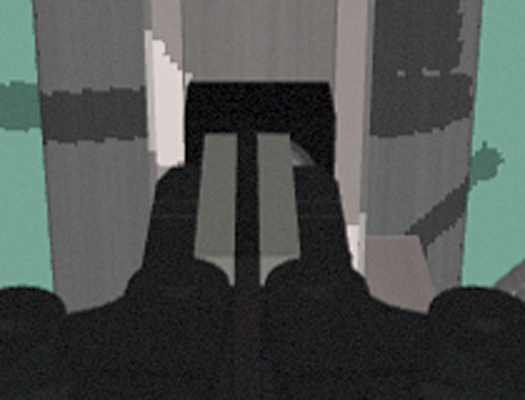

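View pics/b_sz.png

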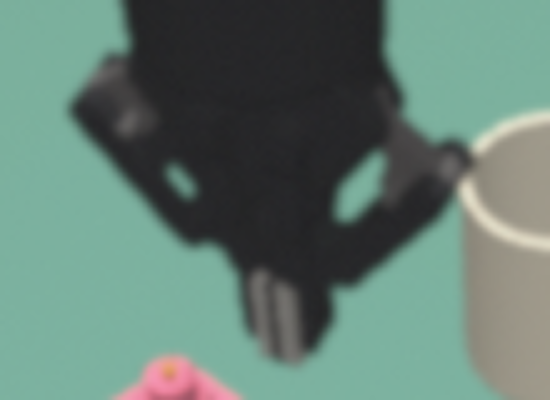

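The shut fingertips project where expected: predicted (317,292), seen at about (319,292). So the tips reach 73 mm and the half-width is 11 mm. The knuckles only widen well above the shells. I'll descend behind carrier5 and stop about 6 mm short of its rear face.

Emit:
send_rows:
  commands:
    - {"xyz":[3,0,0.1]}
    - {"xyz":[6,0,0.1]}
    - {"xyz":[9,0,0.1]}
    - {"xyz":[10.3,-0.5,0.1]}
    - {"xyz":[10.3,-1.4,0.1]}
    - {"xyz":[10.3,-1.6,0.1]}
    - {"xyz":[10.3,-1.6,0.1]}

```text
$.commands[0]: bad value
```

Run:
```python
from h import *
stat()
for n in('top','side'): snap(n,'c')
c=load('side','c'); cv2.imwrite('pics/c_sz.png',cv2.resize(c['img'][130:400,170:370],None,fx=2.2,fy=2.2,interpolation=cv2.INTER_CUBIC))
```

```text
t 2.8 P [ -1.14 183.39 250.  ] yaw_y 98.04 F press [np.float64(0.84), np.float64(-0.44)] -0.78 g 0.0001 q [0.19, 0.23, 1.85, -0.0, 1.06, 0.05]
```

View pics/c_sz.png

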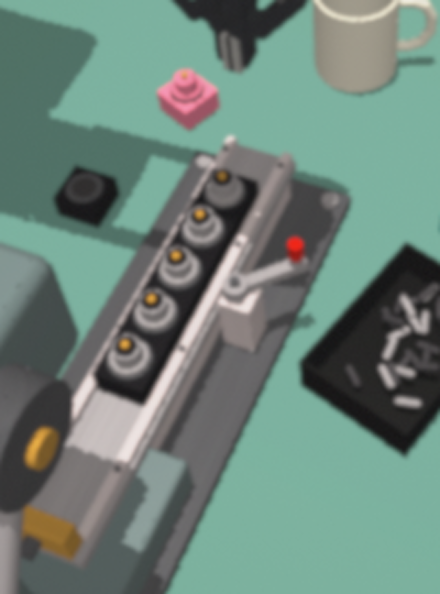

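The call was refused because yaw was left out, and nothing moved. Resending with yaw.

Emit:
send_rows:
  commands:
    - {"xyz":[3,0,0.1],"yaw":0}
    - {"xyz":[6,0,0.1],"yaw":0}
    - {"xyz":[9,0,0.1],"yaw":0}
    - {"xyz":[10.3,-0.4,0.1],"yaw":0}
    - {"xyz":[10.3,-1.2,0.1],"yaw":0}
    - {"xyz":[10.3,-1.4,0.1],"yaw":0}
    - {"xyz":[10.3,-1.4,0.1],"yaw":0}

```text
time: 3.78
tool_pos: [0.4457, 0.1416, 0.1479]
tool_rot: [[0.002, -0.139, 0.99], [0.0, 0.99, 0.139], [-1.0, 0.0, 0.002]]
force: [0.3, -0.2, -0.1]
grip_width: 0.0003
```

Run:
```python
from h import *
stat()
for n in('top','side'): snap(n,'d')
stat()
c=load('side','d'); cv2.imwrite('pics/d_sz.png',cv2.resize(c['img'][160:300,220:340],None,fx=4,fy=4,interpolation=cv2.INTER_CUBIC))
```

```text
t 3.775 P [  0.93 169.52 147.93] yaw_y 97.98 F press [np.float64(0.3), np.float64(-0.29)] -0.08 g 0.0003 q [0.16, 0.39, 1.96, 0.0, 0.79, 0.02]
t 3.875 P [  0.66 169.82 147.7 ] yaw_y 98.02 F press [np.float64(1.03), np.float64(0.15)] 0.57 g -0.0002 q [0.16, 0.39, 1.96, 0.0, 0.79, 0.02]
```

View pics/d_sz.png

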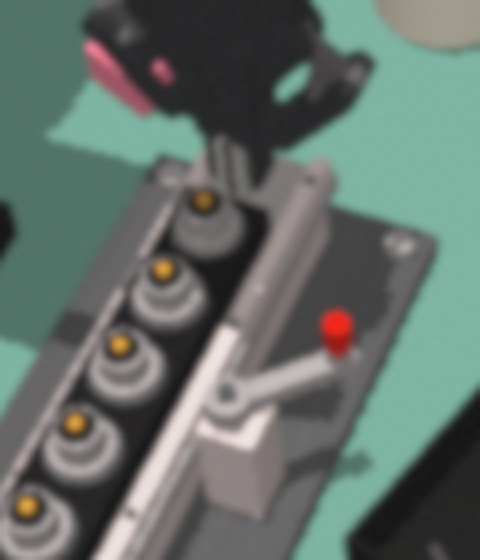

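The fingers stand on the centre line about 7 mm behind carrier5, with tips about 75 mm up and above the guide strips. I'll make slow contact, then ramp up smoothly.

Emit:
send_rows:
  commands:
    - {"xyz":[0.1,-0.2,0],"yaw":0}
    - {"xyz":[0.2,-0.4,0],"yaw":0}
    - {"xyz":[0.2,-0.5,0],"yaw":0}
    - {"xyz":[0.2,-0.6,0],"yaw":0}
    - {"xyz":[0.2,-0.7,0],"yaw":0}
    - {"xyz":[0.2,-0.8,0],"yaw":0}
    - {"xyz":[0.2,-0.95,0],"yaw":0}
    - {"xyz":[0.2,-1.15,0],"yaw":0}
    - {"xyz":[0.2,-1.4,0],"yaw":0}
    - {"xyz":[0.2,-1.7,0],"yaw":0}
    - {"xyz":[0.2,-2.05,0],"yaw":0}
    - {"xyz":[0.2,-2.45,0],"yaw":0}

```text
time: 5.38
tool_pos: [0.4484, 0.1173, 0.1449]
tool_rot: [[-0.0, -0.14, 0.99], [0.0, 0.99, 0.14], [-1.0, 0.0, -0.0]]
force: [0.4, 2.8, -1.1]
grip_width: -0.0
```

```bash
python3 -c "
from h import *
stat()"
```

```text
t 5.375 P [9.0000e-02 1.4507e+02 1.4493e+02] yaw_y 98.02 F press [np.float64(0.82), np.float64(2.69)] -1.07 g -0.0 q [0.11, 0.39, 1.97, 0.0, 0.78, -0.03]
```

Contact made, with a steady push of about 2.7 N. Continuing at 32 mm/s.

Emit:
send_rows:
  commands:
    - {"xyz":[0,-0.4,0],"yaw":0}
    - {"xyz":[0,-0.8,0],"yaw":0}
    - {"xyz":[0,-1.2,0],"yaw":0}
    - {"xyz":[0,-1.6,0],"yaw":0}
    - {"xyz":[0,-2.0,0],"yaw":0}
    - {"xyz":[0,-2.4,0],"yaw":0}
    - {"xyz":[0,-2.8,0],"yaw":0}
    - {"xyz":[0,-3.2,0],"yaw":0}
    - {"xyz":[0,-3.6,0],"yaw":0}
    - {"xyz":[0,-4.0,0],"yaw":0}
    - {"xyz":[0,-4.4,0],"yaw":0}
    - {"xyz":[0,-4.8,0],"yaw":0}

```text
time: 6.88
tool_pos: [0.4551, 0.0698, 0.1449]
tool_rot: [[-0.0, -0.14, 0.99], [0.0, 0.99, 0.14], [-1.0, 0.0, -0.0]]
force: [-0.7, 1.4, -0.8]
grip_width: 0.0
```

```bash
python3 -c "
from h import *
stat()"
```

```text
t 6.875 P [-6.0000e-02  9.7080e+01  1.4493e+02] yaw_y 98.02 F press [np.float64(-0.45), np.float64(1.46)] -0.76 g 0.0 q [0.0, 0.39, 1.98, 0.0, 0.78, -0.14]
```

Emit:
send_rows:
  commands:
    - {"xyz":[0,-0.4,0],"yaw":0}
    - {"xyz":[0,-0.8,0],"yaw":0}
    - {"xyz":[0,-1.2,0],"yaw":0}
    - {"xyz":[0,-1.6,0],"yaw":0}
    - {"xyz":[0,-1.95,0],"yaw":0}
    - {"xyz":[0,-2.25,0],"yaw":0}
    - {"xyz":[0,-2.5,0],"yaw":0}
    - {"xyz":[0,-2.7,0],"yaw":0}
    - {"xyz":[0,-2.85,0],"yaw":0}
    - {"xyz":[0,-2.95,0],"yaw":0}
    - {"xyz":[0,-3.05,0],"yaw":0}
    - {"xyz":[0,-3.1,0],"yaw":0}

```text
time: 8.38
tool_pos: [0.4594, 0.0393, 0.1449]
tool_rot: [[-0.0, -0.14, 0.99], [0.0, 0.99, 0.14], [-1.0, 0.0, -0.0]]
force: [-0.1, 1.3, -0.5]
grip_width: -0.0001
```

Run:
```python
from h import *
stat()
for n in('top','side'): snap(n,'e')
c=load('side','e'); cv2.imwrite('pics/e_sz.png',cv2.resize(c['img'][210:400,150:310],None,fx=3,fy=3,interpolation=cv2.INTER_CUBIC))
c=load('top','e'); cv2.imwrite('pics/e_tz.png',cv2.resize(c['img'][215:335,315:515],None,fx=4,fy=4,interpolation=cv2.INTER_CUBIC))
```

```text
t 8.375 P [ -0.18  66.32 144.91] yaw_y 98.03 F press [np.float64(0.08), np.float64(1.32)] -0.53 g -0.0001 q [-0.06, 0.39, 1.97, 0.0, 0.78, -0.2]
```

View pics/e_sz.png

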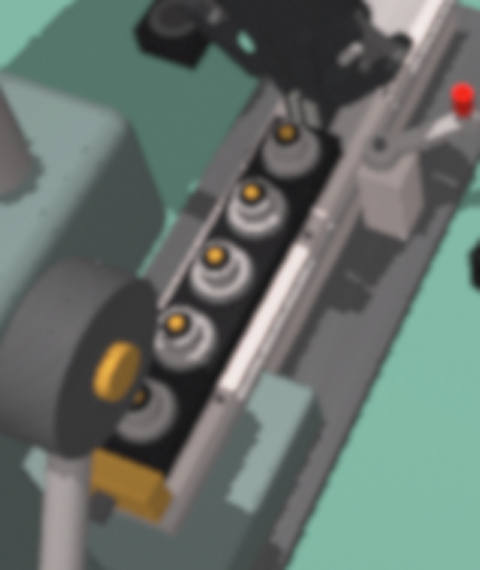

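View pics/e_tz.png

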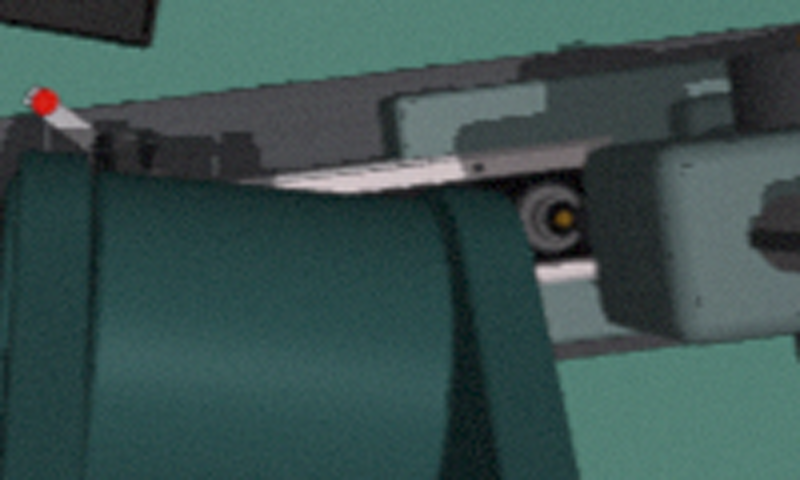

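The train is still closed up, with shells at zoom (287,150) to (145,405), and carrier1 is nearly at the brass stop at (130,480). In the top view the arm looks close to the press head, so I'll check the whole side view before creeping on.

View pics/e_side.png

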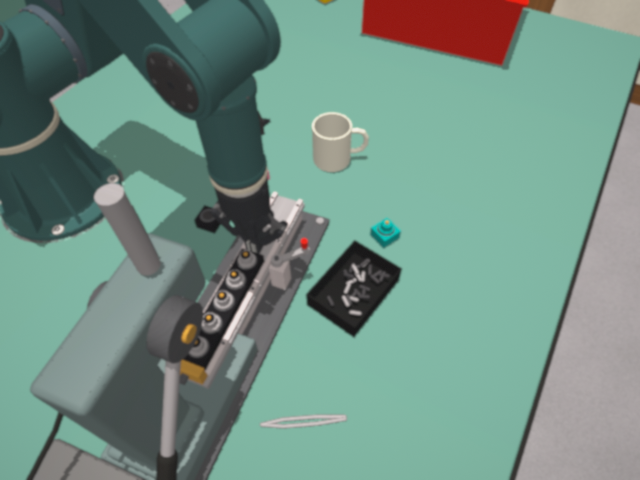

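Run:
```python
from h import *
s=load('side','e')
for z,nm in((86,'c1 front top'),):
  for y in(-144.5,-150): print(y,proj(s,P2W(20,y,86)).round(1),((proj(s,P2W(20,y,86))-[150,210])*3).round(0))
hs=cv2.cvtColor(s['img'],cv2.COLOR_BGR2HSV); m=cv2.inRange(hs,(10,110,60),(30,255,255)); n,l,st,ce=cv2.connectedComponentsWithStats(m)
g=sorted([tuple(ce[i]) for i in range(1,n) if 3<st[i,4]<60 and 180<ce[i][0]<260],key=lambda q:-q[0]); print(np.round(g,1))
G=np.array([W2P(onz(s,*q,.108)) for q in g]);print(G.round(1))
s0=load('side','a');hs=cv2.cvtColor(s0['img'],cv2.COLOR_BGR2HSV); m=cv2.inRange(hs,(10,110,60),(30,255,255)); n,l,st,ce=cv2.connectedComponentsWithStats(m)
g=sorted([tuple(ce[i]) for i in range(1,n) if 3<st[i,4]<60 and 210<ce[i][0]<290],key=lambda q:-q[0])
print(np.array([W2P(onz(s0,*q,.108)) for q in g]).round(1))
```

```text
-144.5 [202.2 363.6] [157. 461.]
-150 [200.3 367.1] [151. 471.]
[[245.1 253.9]
 [233.5 273.8]
 [221.3 295. ]
 [208.4 317.4]
 [196.1 342.3]]
[[   2.9   33.9  108. ]
 [   2.6   -5.8  108. ]
 [   2.6  -45.7  108. ]
 [   2.4  -85.4  108. ]
 [   5.1 -126.   108. ]]
[[  2.9 130.8 108. ]
 [  3.1  90.6 108. ]
 [  2.7  50.2 108. ]
 [  2.9  10.2 108. ]
 [  2.7 -29.5 108. ]]
```

The arm is well clear of the head, and the shells are 39.7–40 mm apart, so the train is together. About 5 mm is left. I'll creep in.

Emit:
send_rows:
  commands:
    - {"xyz":[0,-0.05,0],"yaw":0}
    - {"xyz":[0,-0.12,0],"yaw":0}
    - {"xyz":[0,-0.2,0],"yaw":0}
    - {"xyz":[0,-0.26,0],"yaw":0}
    - {"xyz":[0,-0.31,0],"yaw":0}
    - {"xyz":[0,-0.36,0],"yaw":0}
    - {"xyz":[0,-0.4,0],"yaw":0}

```text
time: 9.35
tool_pos: [0.46, 0.0354, 0.1449]
tool_rot: [[0.0, -0.14, 0.99], [0.0, 0.99, 0.14], [-1.0, 0.0, 0.0]]
force: [-1.5, 1.4, -0.8]
grip_width: -0.0003
```

```bash
python3 -c "
from h import *
stat()"
```

```text
t 9.35 P [ -0.15  62.31 144.94] yaw_y 98.02 F press [np.float64(-1.28), np.float64(1.62)] -0.76 g -0.0003 q [-0.07, 0.39, 1.97, 0.0, 0.78, -0.21]
```

Emit:
send_rows:
  commands:
    - {"xyz":[0,-0.03,0],"yaw":0}
    - {"xyz":[0,-0.06,0],"yaw":0}
    - {"xyz":[0,-0.09,0],"yaw":0}
    - {"xyz":[0,-0.12,0],"yaw":0}

```text
time: 9.85
tool_pos: [0.4601, 0.0342, 0.145]
tool_rot: [[0.0, -0.14, 0.99], [0.0, 0.99, 0.14], [-1.0, 0.0, 0.0]]
force: [0.0, 1.8, -0.6]
grip_width: -0.0
```

```bash
python3 -c "
from h import *
stat()"
```

```text
t 9.85 P [ -0.17  61.17 144.95] yaw_y 98.03 F press [np.float64(0.29), np.float64(1.75)] -0.55 g -0.0 q [-0.08, 0.39, 1.97, 0.0, 0.78, -0.22]
```

Emit:
send_rows:
  commands:
    - {"xyz":[0,-0.03,0],"yaw":0}
    - {"xyz":[0,-0.06,0],"yaw":0}

```text
time: 10.1
tool_pos: [0.4602, 0.0336, 0.1449]
tool_rot: [[-0.0, -0.14, 0.99], [0.0, 0.99, 0.14], [-1.0, 0.0, 0.0]]
force: [-0.4, 2.4, -1.3]
grip_width: 0.0004
```

Emit:
send_rows:
  commands:
    - {"xyz":[0,-0.03,0],"yaw":0}
    - {"xyz":[0,-0.06,0],"yaw":0}

```text
time: 10.35
tool_pos: [0.4602, 0.0335, 0.1449]
tool_rot: [[-0.0, -0.139, 0.99], [0.001, 0.99, 0.139], [-1.0, 0.001, -0.0]]
force: [-0.1, 5.7, 0.6]
grip_width: 0.0001
```

Emit:
send_rows:
  commands:
    - {"xyz":[0,-0.03,0],"yaw":0}
    - {"xyz":[0,-0.03,0],"yaw":0}

```text
time: 10.6
tool_pos: [0.4601, 0.0334, 0.1449]
tool_rot: [[-0.0, -0.139, 0.99], [0.001, 0.99, 0.139], [-1.0, 0.001, -0.0]]
force: [-1.3, 6.3, -0.1]
grip_width: 0.0
```

Run:
```python
from h import *
stat()
snap('side','f')
s=load('side','f'); cv2.imwrite('pics/f_sz.png',cv2.resize(s['img'][210:400,150:310],None,fx=3,fy=3,interpolation=cv2.INTER_CUBIC))
hs=cv2.cvtColor(s['img'],cv2.COLOR_BGR2HSV); m=cv2.inRange(hs,(10,110,60),(30,255,255)); n,l,st,ce=cv2.connectedComponentsWithStats(m)
g=sorted([tuple(ce[i]) for i in range(1,n) if 3<st[i,4]<60 and 180<ce[i][0]<260],key=lambda q:-q[0])
print(np.array([W2P(onz(s,*q,.108)) for q in g]).round(1))
stat()
```

```text
t 10.6 P [ -0.27  60.37 144.93] yaw_y 97.99 F press [np.float64(-0.39), np.float64(6.45)] -0.11 g 0.0 q [-0.08, 0.39, 1.97, 0.0, 0.78, -0.22]
[[   2.6   28.2  108. ]
 [   2.4  -11.3  108. ]
 [   2.4  -51.2  108. ]
 [   2.   -91.2  108. ]
 [   5.  -131.9  108. ]]
t 10.65 P [ -0.26  60.37 144.94] yaw_y 97.99 F press [np.float64(0.31), np.float64(7.24)] 0.64 g -0.0 q [-0.08, 0.39, 1.97, 0.0, 0.78, -0.22]
```

View pics/f_sz.png

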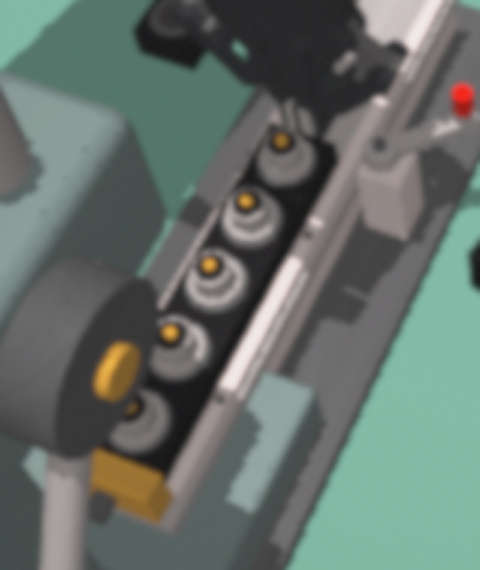

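Home: motion stalled at TCP y 60.4 (expected 61), and the force rose from about 1.7 to 6.5 N. The shells moved 5.7 mm more and carrier1 touches the brass. I'll back off, rise, and go round to the knob's far side.

Emit:
send_rows:
  commands:
    - {"xyz":[0,0.1,0],"yaw":0}
    - {"xyz":[0,0.5,0],"yaw":0}
    - {"xyz":[0,1.5,0],"yaw":0}
    - {"xyz":[-3,2,0],"yaw":0}
    - {"xyz":[-5.5,3,1],"yaw":0}
    - {"xyz":[-5.5,3,5.5],"yaw":0}
    - {"xyz":[-5.5,3,9.5],"yaw":0}
    - {"xyz":[-5.5,3,11.2],"yaw":0}
    - {"xyz":[-5.5,3,11.2],"yaw":0}
    - {"xyz":[-3.5,3,11.2],"yaw":0}
    - {"xyz":[-1.8,3,11.2],"yaw":0}
    - {"xyz":[-1.8,3,11.2],"yaw":0}

```text
time: 12.15
tool_pos: [0.565, 0.0781, 0.1614]
tool_rot: [[-0.004, -0.14, 0.99], [-0.0, 0.99, 0.14], [-1.0, 0.001, -0.004]]
force: [0.0, -0.2, 0.2]
grip_width: -0.0004
```

Run:
```python
from h import *
stat()
s=snap('side','g'); cv2.imwrite('pics/g_sz.png',cv2.resize(s['img'][170:400,180:360],None,fx=2.6,fy=2.6,interpolation=cv2.INTER_CUBIC))
stat()
```

```text
t 12.15 P [109.89  89.61 161.4 ] yaw_y 98.03 F press [np.float64(-0.01), np.float64(-0.24)] 0.23 g -0.0004 q [0.02, 0.48, 1.72, 0.0, 0.94, -0.12]
t 12.2 P [110.73  89.48 162.26] yaw_y 98.03 F press [np.float64(0.8), np.float64(1.11)] 0.52 g -0.0 q [0.02, 0.48, 1.72, 0.0, 0.94, -0.12]
```

View pics/g_sz.png

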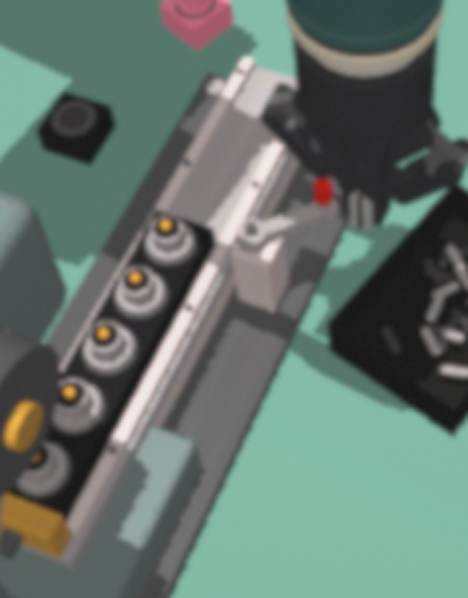

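The train rests closed up against the brass, and the shut fingers at zoom (360,225) are beside the knob at (323,190) on its far side. Now I'll push the knob round, first with the finger face pushing toward -x.

Emit:
send_rows:
  commands:
    - {"xyz":[0,0,-0.4],"yaw":0}
    - {"xyz":[0,0,-0.8],"yaw":0}
    - {"xyz":[0,0.1,-1.1],"yaw":0}
    - {"xyz":[0,0.15,-1.4],"yaw":0}
    - {"xyz":[0,0.35,-1.7],"yaw":0}
    - {"xyz":[0,0.5,-2.0],"yaw":0}
    - {"xyz":[0,0.7,-2.4],"yaw":0}
    - {"xyz":[0,0.85,-2.8],"yaw":0}
    - {"xyz":[0,1.0,-3.2],"yaw":0}
    - {"xyz":[0,1.1,-3.6],"yaw":0}
    - {"xyz":[0,1.2,-4.0],"yaw":0}
    - {"xyz":[0,1.3,-4.4],"yaw":0}

```text
time: 13.7
tool_pos: [0.5211, 0.0846, 0.1628]
tool_rot: [[-0.001, -0.14, 0.99], [-0.0, 0.99, 0.14], [-1.0, -0.0, -0.001]]
force: [1.5, 1.0, -1.0]
grip_width: -0.0001
```

Run:
```python
from h import *
stat()
s=snap('side','i'); cv2.imwrite('pics/i_sz.png',cv2.resize(s['img'][170:400,180:360],None,fx=2.6,fy=2.6,interpolation=cv2.INTER_CUBIC))
hs=cv2.cvtColor(s['img'],cv2.COLOR_BGR2HSV); m=cv2.inRange(hs,(0,180,80),(6,255,255)); n,l,st,ce=cv2.connectedComponentsWithStats(m)
for i in range(1,n):
  if 8<st[i,4]<400:
    k=W2P(onz(s,*ce[i],.098)); print(k.round(1),st[i,4],'a',np.arctan2(k[1]-58,42-k[0]))
```

```text
t 13.7 P [ 67.41 102.37 162.82] yaw_y 98.02 F press [np.float64(1.6), np.float64(0.78)] -1.04 g -0.0001 q [0.03, 0.43, 1.82, -0.0, 0.9, -0.11]
```

View pics/i_sz.png

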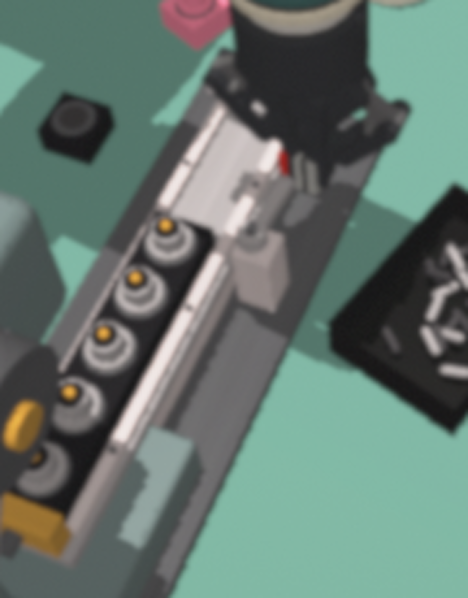

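The keeper is now roughly along +y (knob at zoom (285,160), next to the fingers). Continuing.

Emit:
send_rows:
  commands:
    - {"xyz":[0,0.05,-0.4],"yaw":0}
    - {"xyz":[0,0.05,-0.8],"yaw":0}
    - {"xyz":[0,0,-1.2],"yaw":0}
    - {"xyz":[0,0,-1.6],"yaw":0}
    - {"xyz":[0,-0.1,-2.0],"yaw":0}
    - {"xyz":[0,-0.2,-2.4],"yaw":0}
    - {"xyz":[0,-0.35,-2.8],"yaw":0}
    - {"xyz":[0,-0.5,-3.2],"yaw":0}
    - {"xyz":[0,-0.7,-3.6],"yaw":0}
    - {"xyz":[0,-0.9,-3.9],"yaw":0}
    - {"xyz":[0,-0.9,-3.9],"yaw":0}

```text
time: 15.12
tool_pos: [0.4842, 0.0701, 0.163]
tool_rot: [[0.0, -0.139, 0.99], [-0.0, 0.99, 0.139], [-1.0, -0.0, -0.0]]
force: [1.2, -1.2, 0.3]
grip_width: -0.0003
```

Run:
```python
from h import *
stat()
s=snap('side','j'); cv2.imwrite('pics/j_sz.png',cv2.resize(s['img'][170:300,210:330],None,fx=4,fy=4,interpolation=cv2.INTER_CUBIC))
snap('wrist','j')
```

```text
t 15.125 P [ 28.81  93.27 162.99] yaw_y 98.01 F press [np.float64(1.02), np.float64(-1.37)] 0.28 g -0.0003 q [0.0, 0.39, 1.9, -0.0, 0.85, -0.14]
```

View pics/j_sz.png

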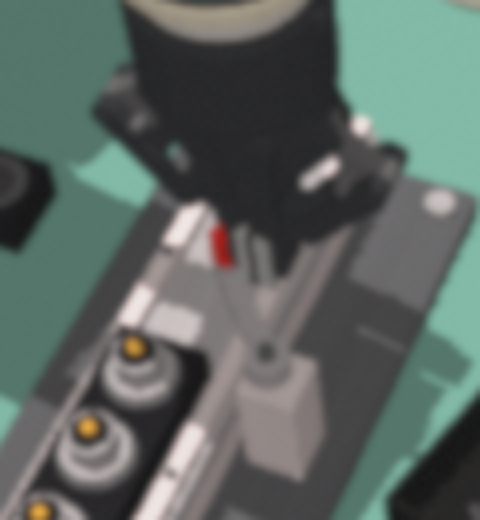

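View pics/j_wrist.png

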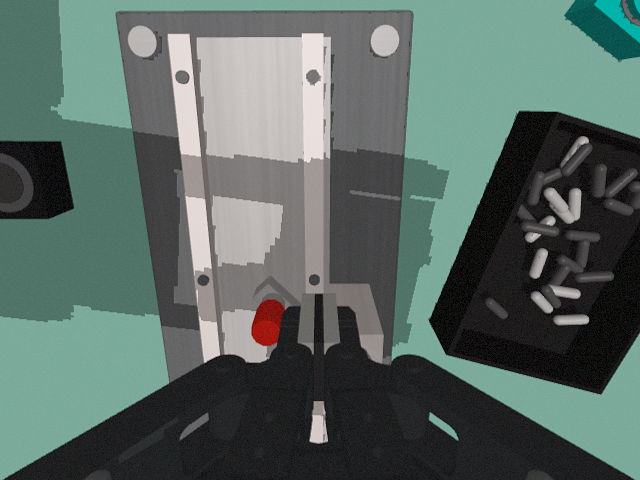

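The wrist view shows the knob at (268,322) against the fingers' robot-side face, with the arm at about 45°. I'll measure the knob and plan the last push toward the press.

Run:
```python
from h import *
w=load('wrist','j'); hs=cv2.cvtColor(w['img'],cv2.COLOR_BGR2HSV); m=cv2.inRange(hs,(0,150,60),(6,255,255)); n,l,st,ce=cv2.connectedComponentsWithStats(m)
i=1+np.argmax(st[1:,4]); k=W2P(onz(w,*ce[i],.097)); print(ce[i],st[i],k.round(1),np.arctan2(k[1]-58,42-k[0]),np.hypot(k[0]-42,k[1]-58))
```

```text
[267.2464455  322.75165877] [ 252  300   33   46 1055] [ 9.4 94.  97. ] 0.8345153812580962 48.59233141723366
```

Emit:
send_rows:
  commands:
    - {"xyz":[0,0,0.4],"yaw":0}
    - {"xyz":[0,1.2,0.5],"yaw":0}
    - {"xyz":[0,2.6,0.4],"yaw":0}
    - {"xyz":[0,2.6,-1.0],"yaw":0}
    - {"xyz":[0,2.6,-2.4],"yaw":0}
    - {"xyz":[0,2.4,-2.6],"yaw":0}
    - {"xyz":[0,2.0,-2.6],"yaw":0}
    - {"xyz":[0,1.6,-2.7],"yaw":0}
    - {"xyz":[0,1.2,-2.8],"yaw":0}
    - {"xyz":[0,0.8,-2.9],"yaw":0}
    - {"xyz":[0,0.4,-3.0],"yaw":0}
    - {"xyz":[0,0,-3.1],"yaw":0}

```text
time: 16.73
tool_pos: [0.4537, 0.0657, 0.1629]
tool_rot: [[-0.0, -0.139, 0.99], [0.0, 0.99, 0.139], [-1.0, 0.0, -0.0]]
force: [-0.8, 1.8, -1.0]
grip_width: -0.0001
```

Run:
```python
from h import *
stat()
s=snap('side','k'); cv2.imwrite('pics/k_sz.png',cv2.resize(s['img'][170:300,210:330],None,fx=4,fy=4,interpolation=cv2.INTER_CUBIC))
```

```text
t 16.725 P [ -2.01  93.27 162.87] yaw_y 98.02 F press [np.float64(-0.52), np.float64(1.9)] -1.03 g -0.0001 q [-0.01, 0.35, 1.96, 0.0, 0.82, -0.15]
```

View pics/k_sz.png

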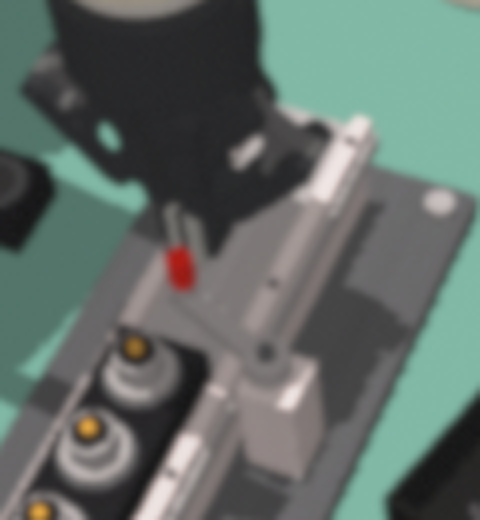

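Emit:
send_rows:
  commands:
    - {"xyz":[0,-0.4,-0.1],"yaw":0}
    - {"xyz":[0,-0.8,-0.2],"yaw":0}
    - {"xyz":[0,-1.1,-0.3],"yaw":0}
    - {"xyz":[0,-1.35,-0.4],"yaw":0}
    - {"xyz":[0,-1.5,-0.4],"yaw":0}
    - {"xyz":[0,-1.6,-0.4],"yaw":0}
    - {"xyz":[0,-1.7,-0.4],"yaw":0}
    - {"xyz":[0,-1.75,-0.4],"yaw":0}

```text
time: 17.77
tool_pos: [0.452, 0.0482, 0.1629]
tool_rot: [[-0.0, -0.14, 0.99], [0.0, 0.99, 0.14], [-1.0, 0.0, -0.0]]
force: [-0.1, 0.6, 0.2]
grip_width: -0.0002
```

Emit:
send_rows:
  commands:
    - {"xyz":[0,-0.05,0],"yaw":0}
    - {"xyz":[0,-0.1,0],"yaw":0}

```text
time: 18.02
tool_pos: [0.4521, 0.0472, 0.1629]
tool_rot: [[-0.0, -0.14, 0.99], [0.0, 0.99, 0.14], [-1.0, 0.0, -0.0]]
force: [-0.6, 1.6, 0.8]
grip_width: -0.0
```

Emit:
send_rows:
  commands:
    - {"xyz":[0,-0.05,0],"yaw":0}
    - {"xyz":[0,-0.1,0],"yaw":0}

```text
time: 18.27
tool_pos: [0.4522, 0.0464, 0.1629]
tool_rot: [[-0.0, -0.139, 0.99], [0.001, 0.99, 0.139], [-1.0, 0.001, -0.0]]
force: [-0.2, 3.2, 1.4]
grip_width: 0.0001
```

Emit:
send_rows:
  commands:
    - {"xyz":[0,-0.05,0],"yaw":0}
    - {"xyz":[0,-0.05,0],"yaw":0}

```text
time: 18.52
tool_pos: [0.4522, 0.0462, 0.1629]
tool_rot: [[-0.0, -0.139, 0.99], [0.001, 0.99, 0.139], [-1.0, 0.001, -0.0]]
force: [-1.3, 5.3, 1.7]
grip_width: -0.0002
```

```bash
python3 -c "
from h import *
stat(); s=snap('side','l'); stat(); cv2.imwrite('pics/l_sz.png',cv2.resize(s['img'][170:300,210:330],None,fx=4,fy=4,interpolation=cv2.INTER_CUBIC))"
```

```text
t 18.525 P [ -6.29  74.16 162.88] yaw_y 98.0 F press [np.float64(-0.55), np.float64(5.43)] 1.69 g -0.0002 q [-0.05, 0.35, 1.97, 0.0, 0.82, -0.19]
t 18.575 P [ -6.29  74.16 162.89] yaw_y 98.0 F press [np.float64(-0.4), np.float64(4.75)] 1.54 g 0.0001 q [-0.05, 0.35, 1.97, 0.0, 0.82, -0.19]
```

View pics/l_sz.png

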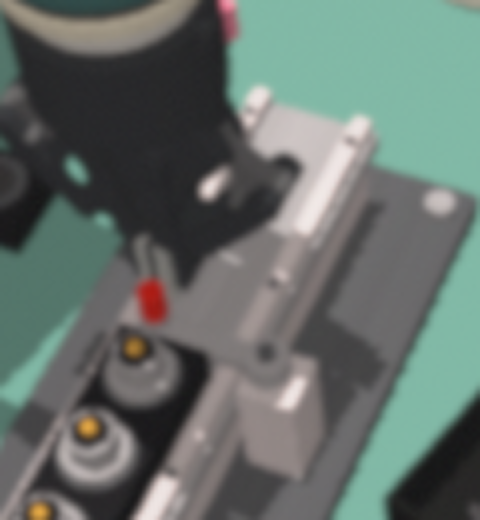

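Emit:
send_rows:
  commands:
    - {"xyz":[0,-0.05,0],"yaw":0}
    - {"xyz":[0,-0.05,0],"yaw":0}

```text
time: 18.82
tool_pos: [0.4522, 0.0461, 0.1629]
tool_rot: [[-0.001, -0.139, 0.99], [0.002, 0.99, 0.139], [-1.0, 0.002, -0.0]]
force: [-0.5, 6.8, 1.4]
grip_width: 0.0001
```

Force is 6.8 N with no further motion, so the keeper is on its hard stop. Backing off and lifting well clear.

Emit:
send_rows:
  commands:
    - {"xyz":[0,0.2,0],"yaw":0}
    - {"xyz":[0,0.8,0],"yaw":0}
    - {"xyz":[0,2,0],"yaw":0}
    - {"xyz":[0,4,0],"yaw":0}
    - {"xyz":[-3,6,0],"yaw":0}
    - {"xyz":[-7,8,0],"yaw":0}
    - {"xyz":[-11,11,0],"yaw":0}
    - {"xyz":[-14,15,0],"yaw":0}
    - {"xyz":[-16,19,0],"yaw":0}
    - {"xyz":[-16,21,0],"yaw":0}
    - {"xyz":[-16,21,0],"yaw":0}

```text
time: 20.2
tool_pos: [0.4226, 0.2548, 0.3232]
tool_rot: [[0.001, -0.142, 0.99], [0.0, 0.99, 0.142], [-1.0, 0.0, 0.001]]
force: [-0.2, -0.2, -0.1]
grip_width: 0.0002
```

Run:
```python
from h import *
stat()
t=snap('top','m'); s=snap('side','m'); stat()
hs=cv2.cvtColor(s['img'],cv2.COLOR_BGR2HSV); m=cv2.inRange(hs,(0,180,80),(6,255,255)); n,l,st,ce=cv2.connectedComponentsWithStats(m)
for i in range(1,n):
  if 8<st[i,4]<400: k=W2P(onz(s,*ce[i],.098)); print('knob',k.round(1),'a',np.arctan2(k[1]-58,42-k[0]).round(3))
ht=cv2.cvtColor(t['img'],cv2.COLOR_BGR2HSV); m=cv2.inRange(ht,(0,150,80),(6,255,255)); n,l,st,ce=cv2.connectedComponentsWithStats(m)
for i in range(1,n):
  if 8<st[i,4]<400: k=W2P(onz(t,*ce[i],.1)); print('knob top',k.round(1),'a',np.arctan2(k[1]-58,42-k[0]).round(3))
m=cv2.inRange(hs,(10,110,60),(30,255,255)); n,l,st,ce=cv2.connectedComponentsWithStats(m)
g=sorted([tuple(ce[i]) for i in range(1,n) if 3<st[i,4]<60 and 180<ce[i][0]<260],key=lambda q:-q[0])
print(np.array([W2P(onz(s,*q,.108)) for q in g]).round(1))
cv2.imwrite('pics/m_sz.png',cv2.resize(s['img'][190:400,160:340],None,fx=2.8,fy=2.8,interpolation=cv2.INTER_CUBIC))
cv2.imwrite('pics/m_tz.png',cv2.resize(t['img'][150:350,255:475],None,fx=3,fy=3,interpolation=cv2.INTER_CUBIC))
```

```text
t 20.2 P [ -5.83 284.79 323.17] yaw_y 98.19 F press [np.float64(-0.25), np.float64(-0.2)] -0.11 g 0.0002 q [0.4, 0.19, 1.71, 0.0, 1.25, 0.26]
t 20.3 P [ -6.   283.15 322.61] yaw_y 98.08 F press [np.float64(0.29), np.float64(-0.39)] 0.82 g -0.0 q [0.4, 0.19, 1.71, -0.0, 1.25, 0.26]
knob [-6.1 57.6 98. ] a -0.007
knob top [ -8.   57.4 100. ] a -0.013
[[   2.3   28.5  108. ]
 [   2.5  -11.4  108. ]
 [   2.4  -51.2  108. ]
 [   2.   -90.9  108. ]
 [   5.  -131.9  108. ]]
```

View pics/m_sz.png

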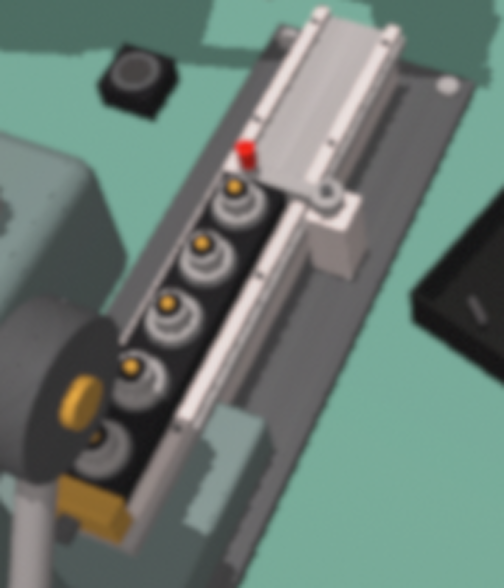

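View pics/m_tz.png

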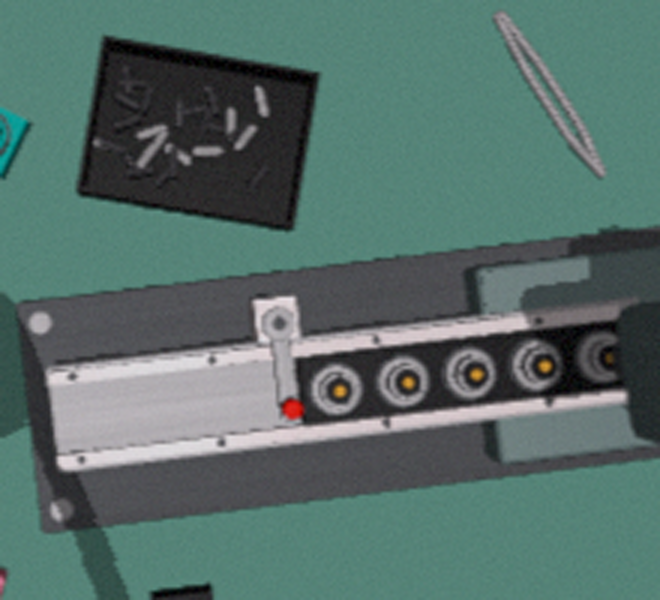

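The keeper lies square across the rail behind carrier5: the knob's top-view angle is -0.01 rad, so closed. The five shells are still 40 mm apart with carrier1 at the brass stop. The robot is clear and the other objects look untouched.

```bash
python3 -c "
from h import *
print(finish_job())"
```

```text
the job is handed in; nothing more can be done
None
```

The five carriers are home against the brass stop, the keeper is closed behind the last one, and the job was handed in at about 20 s with the arm clear.

- **Train:** I pushed carrier5's rear face with shut fingers at 32 mm/s or less, dropping to about 2 mm/s at the stop. Motion stalled within about 0.6 mm of the computed home position, and the push force rose from about 2 N to 6.5 N. In the last side view the shells are 40–41 mm apart, unchanged since the train reached the stop.
- **Keeper:** I pushed the red knob round in two passes until it stopped moving at about 6.8 N. In the final pictures its angle is -0.01 rad, where 0 is fully closed.
- **Other objects:** the bin and tweezers look undisturbed in the final pictures, and the parts of the spare carrier in view look the same. I did not re-measure any of them. The mug was out of the final close-ups, but the arm never went near it at its height.

**Checks that failed or disagreed:**
- One move call was refused because I left out the yaw values. Nothing moved, and I resent it.
- The side camera reads positions 1–3 mm off the top camera, close to its calibration error. It put carrier1's shell about 2.6 mm to one side of the others, but the press wheel partly hides that shell.

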